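# Fasten the open cover stud of an irrigation controller

### The arm

A 7-joint arm with a two-finger parallel gripper is mounted at the origin on the work surface. World frame = base frame: x ahead of the robot, y to its left, z up, the work surface at z = 0. Lengths are in mm, angles in rad, forces in N, time in s.
With the tool pointing down it reaches from about 350 to 900 mm from the base axis. Payload 8.1 kg.
Tool frame: the origin (TCP) lies at the very end of the fingers, on their centre line; the grasp point (between the pads) lies 19 mm behind it; x points along the fingers, z is the direction in which the jaws open and shut, and the axes are right-handed (so a half turn about x gives the same grasp; the last joint's range is limited). The gripper opens to 92 mm and grips with 3 to 60 N. Pads are 19 mm wide; open, the fingers measure 130 mm over their backs; the gripper's body (75 mm by 190 mm) begins 47 mm behind the grasp point.
Start: joints at [-1.291, 0.434, 0.025, 1.573, -0.012, 1.134, -0.075], TCP at [233.477, 579.767, 226.742] pointing down, gripper open.
Joint ranges: [-2.62, 2.62], [-0.44, 2.09], [-1.27, 1.32], [0.08, 2.57], [-1.32, 4.46], [0.12, 2], [-2.74, 2.74]. Speed limits (rad/s): [2.22, 2.22, 3.01, 3.01, 3.14, 3.14, 3.14].

### API

Orientations are given as a rotation vector (axis times angle).
In Python, from rig import * gives the robot as it stands. The module is installed in compiled form; this text tells all that it offers.
- The arm moves only by the shell command python3 -m pendant 'ROWS' [FORCE]. ROWS is JSON, a list that holds one entry, the list of rows, each a list of 7 numbers: the turn, a rotation vector about the tool's x, y, z in degrees, then the shift along the tool's x, y, z in cm, then the opening, from -1 (shut) to 1 (fully open), so that 0 is half open. In form: [[[ax, ay, az, x, y, z, jaw], ...]]. A call has 1 to 12 rows; each row shifts and turns the commanded pose from where the row before left it, along the tool's axes as they then stand; what a row does not reach is not made up. A row lasts 1/12 s, in which the tool goes at most 41.7 mm and 7.16 degrees, less where a joint would pass 70% of its speed; a pose out of reach is approached as far as the arm can. A call with a gripper value outside its range is refused whole. The fingers move at their own pace and stop on an object; FORCE is the grip in N (left out, the last holds). Time passes only in rows, so rows that do not move let the fingers close. It gives the time, the measured TCP pose, the force and the opening at its end, in the units of the state.
- state(): the state, without advancing time (a new reading comes with each control period).
- grab_frame(name): name is "scene" or "side" or "wrist"; returns (picture, depth): 480x640x3 uint8, red, green, blue; 480x640 float32, mm along the optical axis (not along the pixel's ray), 0 where there is no reading.
- camera_params(name): a dict with "intrinsics" (3x3 intrinsics, pixels), "world_to_cam" (4x4, takes a point from world to camera coordinates). Camera axes: x right, y up, looking along -z (the intrinsics and any distortion apply to the point x, -y, -z); pixel columns grow to the right and rows downward; lengths in mm; the calibration is good to about 2 mm. A picture is of the moment at which its call begins: read the wrist's pose just before it. camera_params takes no time and is no camera call; for the wrist camera it gives the pose at the moment of the call.
- close_job(): hands the job in, once; it reports no verdict.
The state is a dict: "time": time; "qpos": joint angles; "joint_velocities": joint speeds; "joint_efforts": joint torques, N m; "ee_pos": TCP position; "orientation": TCP orientation; "wrist_force": force on the tool from outside, world axes, zero at the start; "moment": the same for the moment, N m; "width": opening from 0.0 (shut) to 1.0 (fully open).
Only numpy, scipy, OpenCV 4.12 (cv2) and the standard library are available. Lean on these libraries where they do the work, as an engineer would, in place of code of your own. Each camera call takes 0.05 s, during which the arm holds its last target.

### The job

Two irrigation controllers lie on the potting bench, and the cover stud of one of them is still standing up off its cover. Turn that slotted stud clockwise, seen from above, until its slot runs along the length of its case, and press it until it drops fully home into its catch, down on the cover like the other one, then let go. Leave the other controller's stud fastened as it is.

Things in the scene. Friction and masses are not known exactly. Their poses are not given: they have to be found in the camera images.
- stud_grip (a point): Open stud's grip point, on its upright axis 8 mm below its top. Aluminium head 38 long, 30 wide, 30 tall; one slot (10 wide, 22 deep) along its length. x runs along the slot, y across it (grip the two flat sides, 30 mm apart), z up. Point is 30 mm above the flat cover, 22 mm when home. At the near end, 50 mm from the middle, of a fixed grey case 180 x 120 x 62 high; window at the other end.
- stud_turn (a joint): Turn of the open stud, rad, growing clockwise seen from above: 0 = slot across the case, 1.57 = slot along the length of the case, lined up with the catch; stops at 0 and 1.66. Starts at 0.1 to 0.5. Light friction, 0.04 N m; stays where it is left.
- stud_drop (a joint): How far the open stud has gone down, m: 0 = standing open, its head 8 mm above the cover; 0.008 = home, head on the cover. A hidden cross pin blocks it until stud_turn is within about 0.17 of 1.57; then a push of some 6 N takes it down and it stays. Once home it cannot turn back. Fingers reaching at most 19 mm below the grip point clear the cover throughout.
- other_stud (a point): On the other controller (same case and stud; either may be on the left): its stud is already fastened, head down on the cover, slot along the case. This point is at one end of its slot, level with the top of the head, 18 mm from the stud's axis.
There are look-alikes about, which are no part of the job. Leave any orange look-alike of the part that bears stud_grip alone.

How it is judged:
By the outcome, as a careful person would: the job done as asked, in the order asked, and still so for the second after the job is handed in, with the robot touching nothing.
It also fails if it takes over 35 s, if anything falls off the work surface, if the arm or the gripper's body presses on something with over 40 N, if the wrist force passes 120 N, or if a joint passes its speed limit or range.

## Working session

There is one attempt and no reset: what is moved stays moved. The work goes in short steps, Python scripts to look and compute and a shell command to move; the robot and the scene stay as the last step left them, time stands still between calls to the robot, and variables do not carry over. Pictures are saved under pics/ and viewed, and the job is handed in when it is done.

```bash
mkdir -p pics; cat > h.py <<'E'
from rig import *
import numpy as np, cv2
from scipy.spatial.transform import Rotation as R
def shot(n,f):
    P=camera_params(n); p,d=grab_frame(n)
    cv2.imwrite(f"pics/{f}.png",p[:,:,::-1]); np.savez(f"{f}.npz",p=p,d=d,K=P["intrinsics"],T=P["world_to_cam"])
def w(f,u,v,depth=None):
    z=np.load(f"{f}.npz"); K,T,d=z["K"],z["T"],z["d"]
    D=depth or d[int(round(v)),int(round(u))]
    r=np.linalg.solve(K,[u,v,1])*D
    return (np.linalg.inv(T)@[r[0],-r[1],-r[2],1])[:3]
def wz(f,u,v,zz):
    a=w(f,u,v,100.);b=w(f,u,v,1000.); t=(zz-a[2])/(b[2]-a[2]); return a+t*(b-a)
def proj(f,X):
    z=np.load(f"{f}.npz"); c=z["T"]@np.r_[X,1]; q=z["K"]@[c[0],-c[1],-c[2]]; return q[:2]/q[2]
def crop(f,o,x0,y0,x1,y1,s):
    i=cv2.imread(f"pics/{f}.png")[y0:y1,x0:x1]; cv2.imwrite(f"pics/{o}.png",cv2.resize(i,None,fx=s,fy=s,interpolation=cv2.INTER_CUBIC))
E
python3 - <<'E'
from h import *
s=state(); print(s); print(R.from_rotvec(s["orientation"]).as_matrix().round(3))
for n in("scene","side","wrist"): shot(n,n+"0")
print(camera_params("scene"))
E
```

```text
{'time': 0.0, 'qpos': array([-1.29061309,  0.43526376,  0.02497351,  1.57410668, -0.01162059,
        1.13401472, -0.0750979 ]), 'joint_velocities': array([-0.00279695, -0.00064652, -0.00136803, -0.00115893, -0.00026868,
        0.00252965, -0.00087523]), 'joint_efforts': array([-4.89170475e-05, -6.67852163e+01,  9.84220840e-01, -3.14459896e+01,
       -6.07630145e-02,  4.27778217e-02,  1.56501196e-04]), 'ee_pos': array([233.29140346, 579.25992669, 225.91594877]), 'orientation': array([-0.92373913,  1.3676648 ,  0.92204428]), 'wrist_force': array([ 0.53819992, -0.24386157, -0.05127152]), 'moment': array([ 0.02162681, -0.0086425 ,  0.00585853]), 'width': 1.0026470266527987}
[[-0.    -0.928  0.374]
 [-0.002  0.374  0.928]
 [-1.    -0.    -0.002]]
{'intrinsics': array([[620.54376429,   0.        , 314.63012675],
       [  0.        , 620.54376429, 229.44181835],
       [  0.        ,   0.        ,   1.        ]]), 'world_to_cam': array([[-7.09917938e-01,  7.04219572e-01,  9.55590907e-03,
         2.98272779e+02],
       [-4.52654010e-01, -4.66627479e-01,  7.59844157e-01,
         1.17776094e+02],
       [ 5.39556177e-01,  5.35101477e-01,  6.50035031e-01,
        -1.37972374e+03],
       [ 0.00000000e+00,  0.00000000e+00,  0.00000000e+00,
         1.00000000e+00]])}
```

View pics/scene0.png

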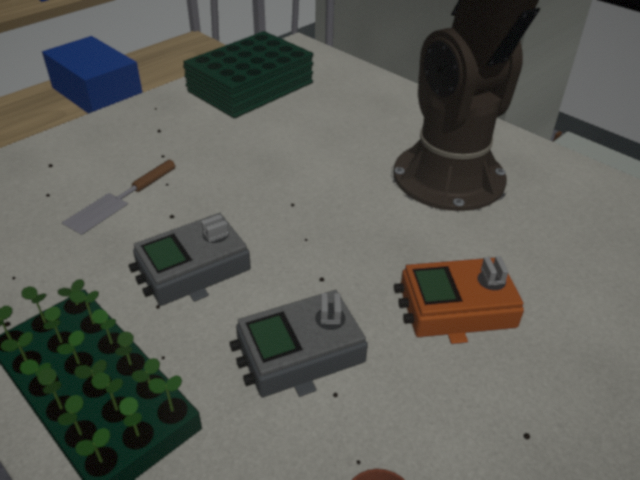

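View pics/side0.png

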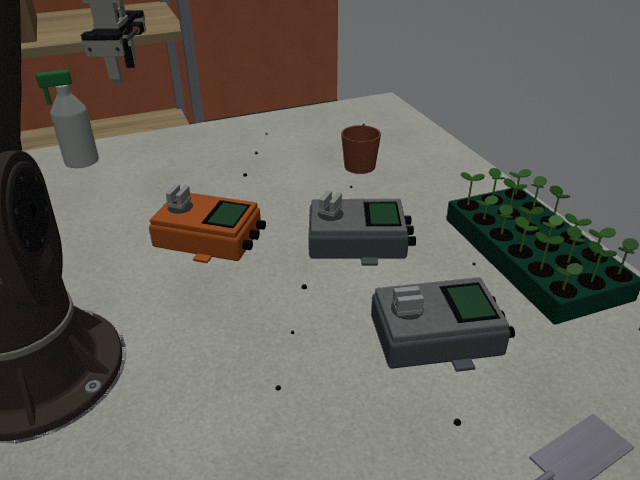

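View pics/wrist0.png

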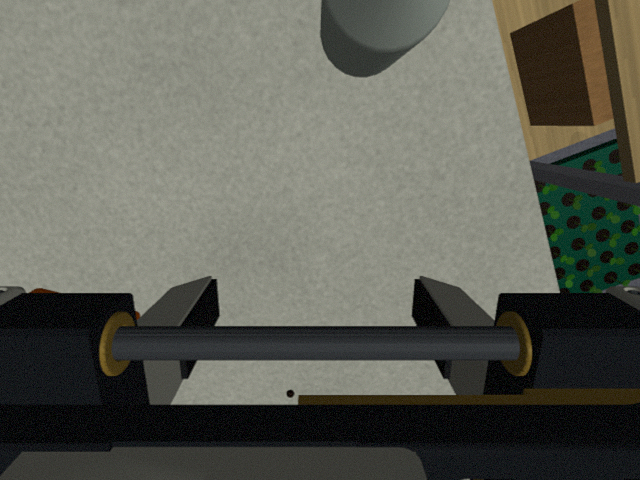

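The grey controller with its stud at about (331,308) in the scene view and (330,205) in the side view is the open one, with its slot across the case. The grey one at scene (215,228) is fastened. The orange one is the look-alike.

```bash
python3 - <<'E'
from h import *
crop("scene0","sc",225,280,385,400,5)
crop("side0","sd",295,180,425,275,6)
E
```

```text
(no output)
```

View pics/sc.png

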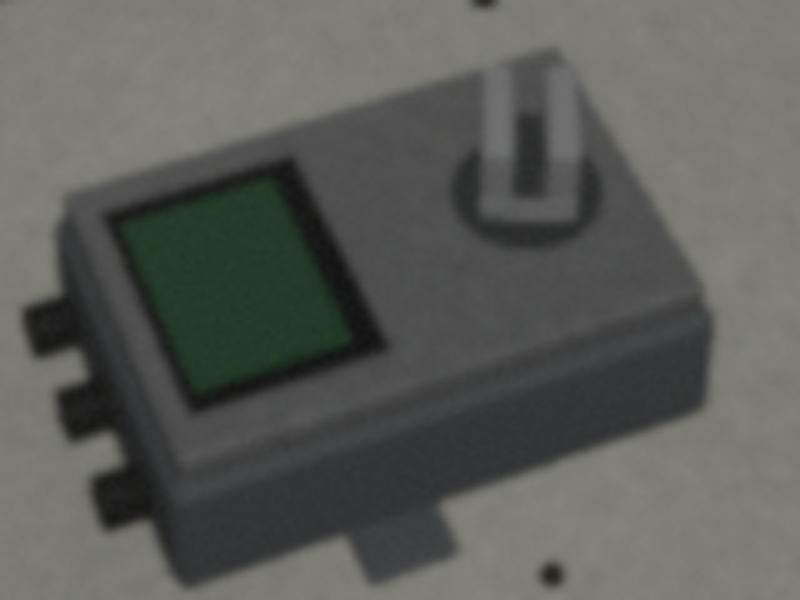

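View pics/sd.png

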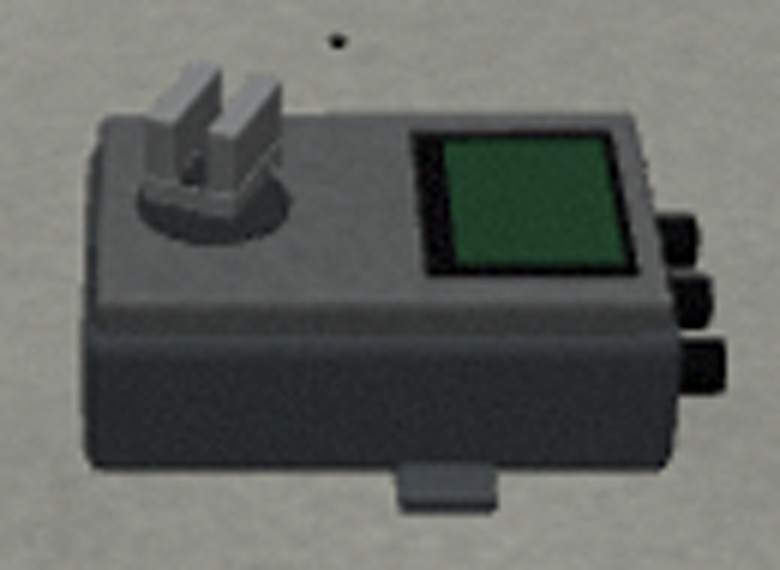

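```bash
cat > m.py <<'E'
from h import *
def q(f,o,s,pts,z): return np.array([wz(f,o[0]+(u-s/2+.5)/s,o[1]+(v-s/2+.5)/s,z) for u,v in pts])
np.set_printoptions(precision=1,suppress=True)
E
python3 - <<'E'
from m import *
sc=((225,280),5,);sd=((295,180),6)
A=q("scene0",*sc,[(485,65),(580,68),(581,160),(481,158)],100)
B=q("side0",*sd,[(193,64),(282,80),(240,135),(148,118)],100)
for X in(A,B): print(X, X.mean(0))
for n,a,p in (("scene0",sc,[(68,195),(556,48),(708,290),(178,470)]),("side0",sd,[(100,115),(637,115),(675,310),(92,305)])):
    C=q(n,*a,p,62); print(C,C.mean(0)); 
for f,o,s,u,v in(("scene0",*sc,420,300),("side0",*sd,350,200)): print(w(f,o[0]+u/s,o[1]+v/s))
E
```

```text
[[523.7 118.5 100. ]
 [503.4 140.1 100. ]
 [531.  166.6 100. ]
 [552.1 144.9 100. ]] [527.5 142.5 100. ]
[[529.5 162.3 100. ]
 [551.  143.1 100. ]
 [526.6 118.1 100. ]
 [504.9 137.5 100. ]] [528.  140.3 100. ]
[[631.5  41.4  62. ]
 [475.2 104.4  62. ]
 [515.9 207.8  62. ]
 [675.5 144.8  62. ]] [574.5 124.6  62. ]
[[514.4 204.3  62. ]
 [673.8 139.3  62. ]
 [631.4  36.   62. ]
 [473.2 102.9  62. ]] [573.2 120.6  62. ]
[583.8 151.9  65.5]
[568.7 127.4  60.8]
```

```bash
python3 - <<'E'
from m import *
print("bottle",w("side0",75,140),w("side0",55,78)); print("orange stud",w("side0",180,195),"other stud",w("side0",408,297))
print("pot",w("side0",361,135))
d=np.array([527.7-233.3,141.4-579.3,0]); s=state(); print(R.from_rotvec(s["orientation"]).inv().apply(d))
E
```

```text
bottle [101.2 634.8  73. ] [ 92.6 668.6 207.6]
orange stud [274.  247.4 100.3] other stud [ 528.5 -151.1   90.8]
pot [724.5 429.9  62.4]
[   0.4 -436.7 -296.2]
```

```bash
python3 -m pendant '[[[0,0,0,0,-1.5,-1.0,0.2],[0,0,0,0,-3,-2.0,0.2],[0,0,0,0,-3,-2.0,0.2],[0,0,0,0,-3,-2.0,0.2],[0,0,0,0,-3,-2.0,0.2],[0,0,0,0,-3,-2.0,0.2],[0,0,0,0,-3,-2.0,0.2],[0,0,0,0,-3,-2.0,0.2],[0,0,0,0,-3,-2.0,0.2],[0,0,0,0,-3,-2.0,0.2],[0,0,0,0,-3,-2.0,0.2],[0,0,0,0,-3,-2.0,0.2]]]' 30; python3 - <<'E'
from m import *
s=state(); d=np.array([527.7,141.4,226])-s["ee_pos"]; r=R.from_rotvec(s["orientation"]); print(r.inv().apply(d)); print(r.as_matrix(), s["qpos"])
E
```

```text
time: 1.15
ee_pos: [468.1, 235.8, 226.7]
orientation: [-0.923, 1.366, 0.923]
wrist_force: [0.4, 0.5, 0.4]
width: 0.598
[  0.7 -90.5 -65.4]
[[-0.  -0.9  0.4]
 [ 0.   0.4  0.9]
 [-1.   0.  -0. ]] [-0.7  0.3  0.2  1.8 -0.1  1.   0.7]
```

```bash
python3 -m pendant '[[[0,0,0,0,-3,-2.2,0.2],[0,0,0,0,-3,-2.2,0.2],[0,0,0,0,-2,-1.5,0.2],[-6,0,0,0,0,0,0.2],[-6,0,0,0,0,0,0.2],[-6,0,0,0,0,0,0.2],[-6,0,0,0,0,0,0.2],[-6,0,0,0,0,0,0.2],[-6,0,0,0,0,0,0.2],[-6,0,0,0,0,0,0.2],[-6,0,0,0,0,0,0.2],[-6,0,0,0,0,0,0.2]]]'
python3 -m pendant '[[[-6,0,0,0,0,0,0.2],[-6,0,0,0,0,0,0.2],[0,0,0,0,0,0,0.2],[0,0,0,0,0,0,0.2]]]';  python3 - <<'E'
from m import *
s=state(); d=np.array([527.7,141.4,226])-s["ee_pos"]; r=R.from_rotvec(s["orientation"]); M=r.as_matrix();print(r.inv().apply(d)); print(M, s["qpos"],np.degrees(np.arctan2(M[1,2],M[0,2])))
shot("wrist","wr1")
E
```

```text
time: 2.15
ee_pos: [519.5, 152.8, 226.5]
orientation: [-1.612, 0.887, 1.612]
wrist_force: [-0.3, 0.5, -1.0]
width: 0.602
time: 2.48
ee_pos: [519.6, 152.7, 226.6]
orientation: [-1.747, 0.744, 1.747]
wrist_force: [0.1, 0.6, -0.8]
width: 0.601
[  0.6   2.  -13.8]
[[-0.  -0.7 -0.7]
 [ 0.  -0.7  0.7]
 [-1.   0.   0. ]] [-0.4  0.3  0.   1.8 -0.   1.1  2. ] 133.86272652870525
```

View pics/wr1.png

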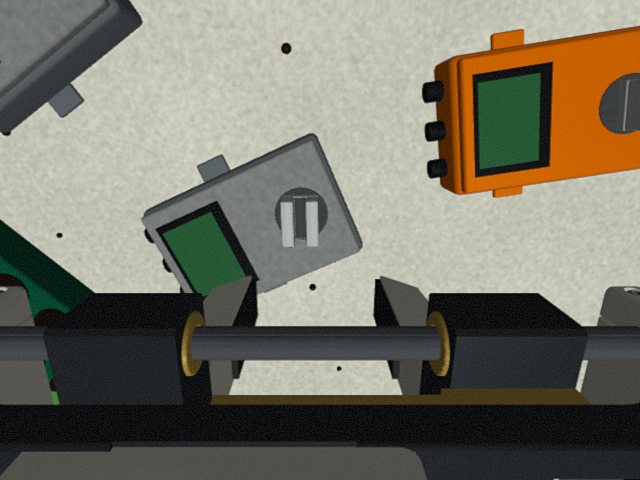

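The open stud is at about (300,225), its slot close to vertical in the image, i.e. square to the jaw axis.

```bash
python3 - <<'E'
from h import *
crop("wr1","w1",260,175,360,260,7)
E
```

```text
(no output)
```

View pics/w1.png

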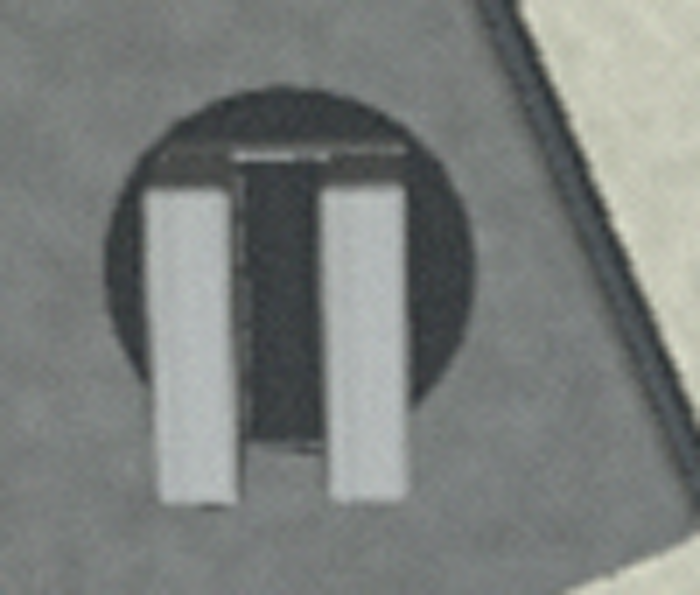

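```bash
python3 - <<'E'
from m import *
A=q("wr1",(260,175),7,[(143,187),(405,187),(409,500),(157,503)],100)
print(A,A.mean(0)); d=A[3]-A[0]; e=A[2]-A[1]; d2=A[1]-A[0]; f=lambda v:np.degrees(np.arctan2(v[1],v[0]))
print(f(d),f(e),f(d2))
C=q("wr1",(0,0),1,[(315,134),(361,247)],62); print(f(C[1]-C[0]),C)
s=state(); r=R.from_rotvec(s["orientation"])
for c in (A.mean(0),[527.7,141.4,0]): print(r.inv().apply(np.r_[c[:2],73]-s["ee_pos"]))
E
```

```text
[[523.1 119.  100. ]
 [502.8 140.1 100. ]
 [529.  166.1 100. ]
 [549.6 145.2 100. ]] [526.1 142.6 100. ]
44.74467635413859 44.63380498766863 133.81314819382288
66.69110416660492 [[468.  104.1  62. ]
 [511.2 204.2  62. ]]
[153.6   2.3 -11.9]
[153.6   2.  -13.8]
```

```bash
python3 -m pendant '[[[-0.5,0,0,1,0.2,-1.3,0.2],[0,0,0,3,0,0,0.2],[0,0,0,3,0,0,0.2],[0,0,0,3,0,0,0.2],[0,0,0,2,0,0,0.2],[0,0,0,1.5,0,0,0.2],[0,0,0,0.8,0,0,0.2],[0,0,0,0.8,0,0,0.2],[0,0,0,0,0,0,0.2],[0,0,0,0,0,0,0.2]]]'
 python3 - <<'E'
from m import *
shot("wrist","wr2");shot("scene","sc2")
crop("sc2","sc2c",225,230,385,370,5); crop("wr2","wr2c",180,240,460,420,2.8)
E
```

```text
time: 3.37
ee_pos: [527.6, 142.3, 76.1]
orientation: [-1.755, 0.735, 1.754]
wrist_force: [0.2, 0.8, 0.4]
width: 0.599
```

View pics/wr2.png

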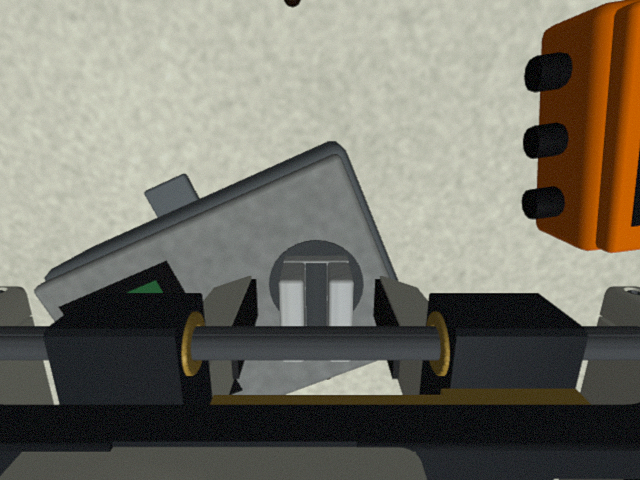

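View pics/sc2.png

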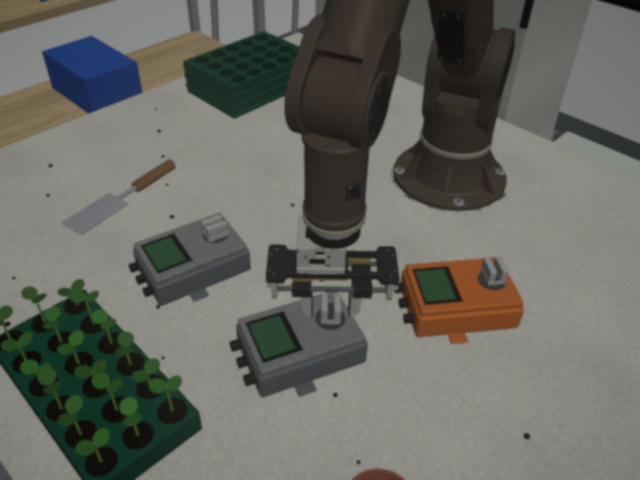

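Stud centred between the pads (columns 280–353 against 256/375). Lowering 2 mm and closing.

```bash
python3 -m pendant '[[[0,0,0,0.2,0,0,0.0],[0,0,0,0,0,0,-0.4],[0,0,0,0,0,0,-0.6],[0,0,0,0,0,0,-0.6],[0,0,0,0,0,0,-0.6],[0,0,0,0,0,0,-0.6]]]' 30
```

```text
time: 3.97
ee_pos: [527.4, 142.3, 74.0]
orientation: [-1.755, 0.734, 1.755]
wrist_force: [-1.4, -0.2, 3.5]
width: 0.324
```

Gripped at 30 mm with almost no side force. Turning clockwise.

```bash
python3 -m pendant '[[[3,0,0,0,0,0,-0.6],[5,0,0,0,0,0,-0.6],[5,0,0,0,0,0,-0.6],[5,0,0,0,0,0,-0.6],[5,0,0,0,0,0,-0.6],[5,0,0,0,0,0,-0.6],[5,0,0,0,0,0,-0.6],[5,0,0,0,0,0,-0.6],[5,0,0,0,0,0,-0.6],[5,0,0,0,0,0,-0.6],[5,0,0,0,0,0,-0.6],[0,0,0,0,0,0,-0.6]]]'; python3 -c "
from m import *
s=state();M=R.from_rotvec(s['orientation']).as_matrix();print(np.degrees(np.arctan2(M[1,2],M[0,2])),s['moment'],s['width'])"
```

```text
time: 4.97
ee_pos: [527.3, 142.5, 73.9]
orientation: [-1.097, 1.277, 1.097]
wrist_force: [-2.1, 0.2, 4.0]
width: 0.321
81.34662908120018 [ 0.1  0.2 -0. ] 0.3213750417138353
```

```bash
python3 -m pendant '[[[5,0,0,0,0,0,-0.6],[5,0,0,0,0,0,-0.6],[4,0,0,0,0,0,-0.6],[0,0,0,0,0,0,-0.6],[0,0,0,0,0,0,-0.6]]]'; python3 -c "
from m import *
s=state();M=R.from_rotvec(s['orientation']).as_matrix();print(np.degrees(np.arctan2(M[1,2],M[0,2])),s['moment'],s['width'])
shot('wrist','wr3');shot('scene','sc3')
crop('sc3','sc3c',225,250,385,370,5)"
```

```text
time: 5.38
ee_pos: [527.3, 142.5, 73.9]
orientation: [-0.919, 1.368, 0.92]
wrist_force: [-1.4, 1.9, 5.1]
width: 0.324
67.81659141463862 [ 0.2  0.4 -0. ] 0.32351095437133764
```

View pics/wr3.png

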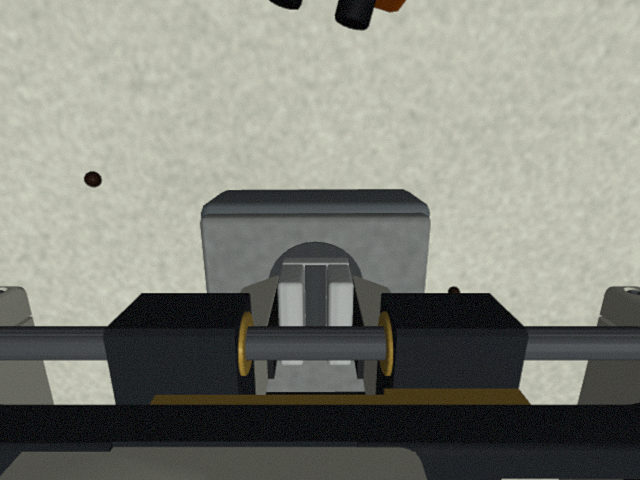

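View pics/sc3c.png

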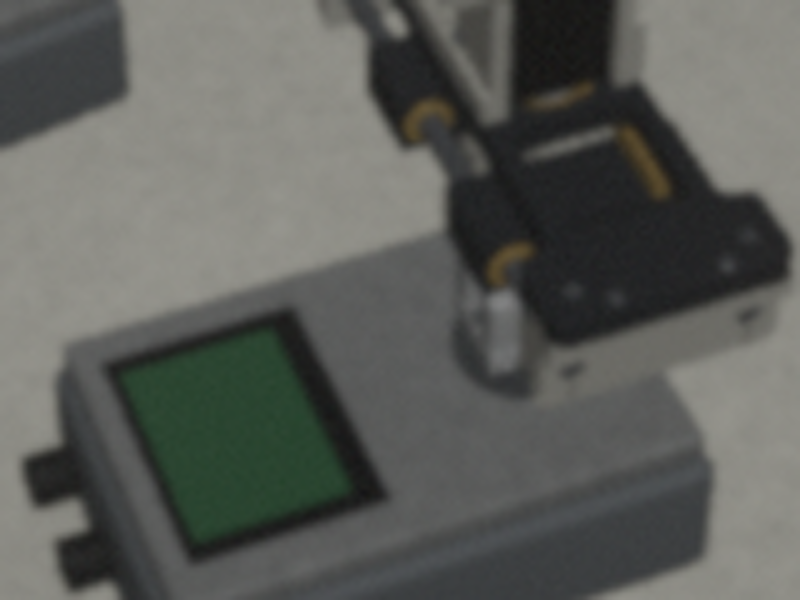

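The stud has followed and lines up with the case: the case end edge is level in the wrist view. Pressing down.

```bash
python3 -m pendant '[[[0,0,0,0,0,0,-0.6],[0,0,0,0.1,0,0,-0.6],[0,0,0,0.1,0,0,-0.6],[0,0,0,0.1,0,0,-0.6],[0,0,0,0.1,0,0,-0.6]]]' 45;python3 -m pendant '[[[0,0,0,0.1,0,0,-0.6],[0,0,0,0.1,0,0,-0.6],[0,0,0,0.1,0,0,-0.6],[0,0,0,0.1,0,0,-0.6],[0,0,0,0,0,0,-0.6],[0,0,0,0,0,0,-0.6]]]'
```

```text
time: 5.9
ee_pos: [527.3, 142.5, 69.9]
orientation: [-0.919, 1.368, 0.92]
wrist_force: [-2.5, 0.5, 5.4]
width: 0.323
time: 6.4
ee_pos: [527.3, 142.5, 65.9]
orientation: [-0.919, 1.368, 0.919]
wrist_force: [-1.9, 0.7, 4.7]
width: 0.325
```

```bash
python3 -m pendant '[[[0,0,0,0.05,0,0,-0.6],[0,0,0,0.05,0,0,-0.6],[0,0,0,0,0,0,-0.6]]]'; python3 -c "
from m import *
shot('side','sd4');shot('wrist','wr4')
crop('sd4','sd4c',285,150,445,270,5)"
```

```text
time: 6.65
ee_pos: [527.4, 142.5, 65.7]
orientation: [-0.918, 1.367, 0.919]
wrist_force: [-6.4, 0.9, 17.2]
width: 0.326
```

View pics/wr4.png

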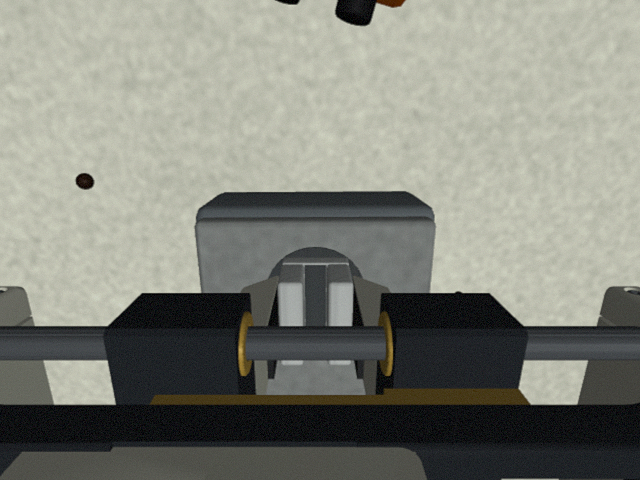

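View pics/sd4c.png

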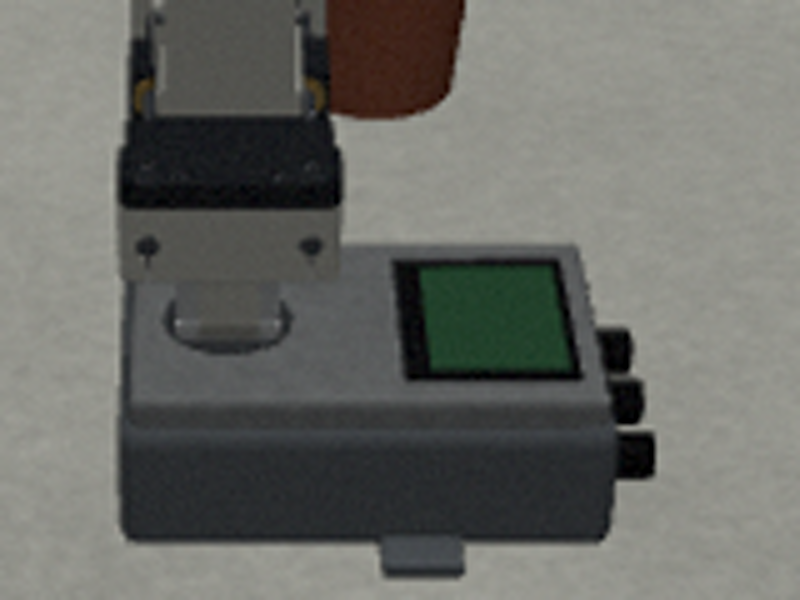

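The push stopped dead at 8 mm of travel, with the force jumping to 17 N, and the stud hasn't slipped in the pads. Releasing and rising.

```bash
python3 -m pendant '[[[0,0,0,-0.05,0,0,-0.6],[0,0,0,0,0,0,-0.2],[0,0,0,0,0,0,0.2],[0,0,0,0,0,0,0.2],[0,0,0,0,0,0,0.2],[0,0,0,-1,0,0,0.2],[0,0,0,-3,0,0,0.2],[0,0,0,-3,0,0,0.2],[0,0,0,-3,0,0,0.2],[0,0,0,-3,0,0,0.2],[0,0,0,-2,0,0,0.2],[0,0,0,0,0,0,0.2]]]'; python3 -m pendant '[[[0,0,0,0,2,2,0.2],[0,0,0,0,3,2,0.2],[0,0,0,0,3,2,0.2],[0,0,0,0,3,2,0.2],[0,0,0,0,3,2,0.2],[0,0,0,0,0,0,0.2],[0,0,0,0,0,0,0.2]]]'; python3 -c "
from m import *
shot('side','sd5');shot('scene','sc5')
crop('sd5','sd5c',285,170,525,350,3.3);crop('sc5','sc5c',120,200,380,395,3)
np.set_printoptions(precision=1)
"
```

```text
time: 7.75
ee_pos: [529.7, 142.5, 220.3]
orientation: [-0.916, 1.362, 0.914]
wrist_force: [0.8, 0.5, 0.3]
width: 0.6
time: 8.33
ee_pos: [434.5, 289.9, 215.1]
orientation: [-0.92, 1.368, 0.92]
wrist_force: [1.0, -0.8, -0.0]
width: 0.603
```

View pics/sd5c.png

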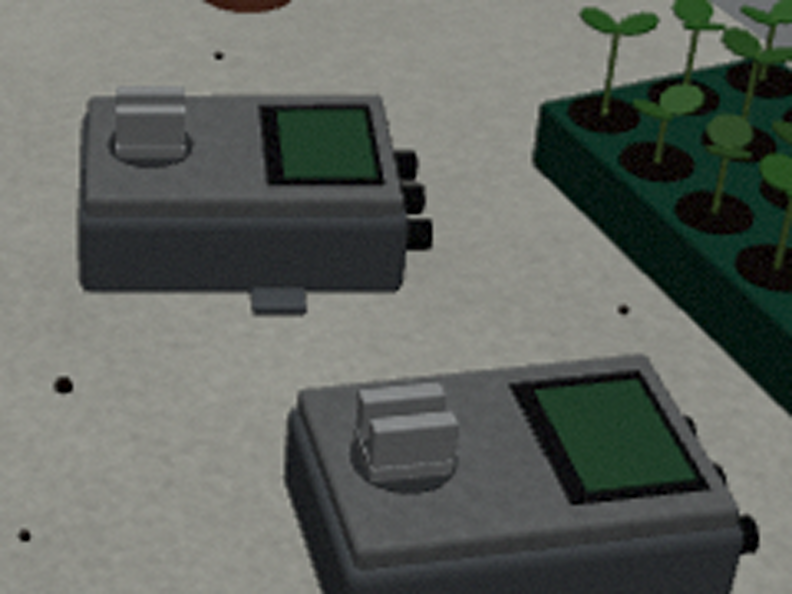

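View pics/sc5c.png

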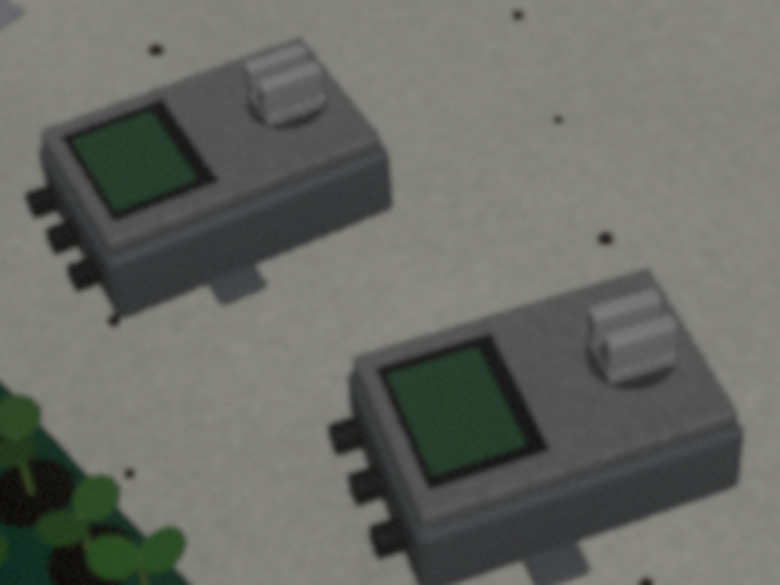

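Both studs now look alike: slot along the case, head down (side crop (150,120) and (410,430)). I'll check the head height by depth against the fastened one, then hand in.

```bash
python3 - <<'E'
from m import *
for f in("sd5","sc5"):
  z=np.load(f+".npz");d=z["d"];K=z["K"];T=np.linalg.inv(z["T"])
  v,u=np.mgrid[:480,:640]; D=d; X=np.stack([(u-K[0,2])/K[0,0]*D,-(v-K[1,2])/K[1,1]*D,-D,np.ones_like(D)],-1)@T.T
  for c in((527.5,141.5),(528,-151)):
    Z=X[...,2][(np.hypot(X[...,0]-c[0],X[...,1]-c[1])<22)&(d>0)]; h=Z[Z>75]; print(f,c,len(h),np.percentile(h,[50,80,90,95]) if len(h) else 0)
E
```

```text
sd5 (527.5, 141.5) 312 [88.4 91.5 92.2 92.7]
sd5 (528, -151) 533 [88.4 91.7 92.5 93.1]
sc5 (527.5, 141.5) 503 [91.  93.2 93.9 94.3]
sc5 (528, -151) 198 [92.1 93.4 94.3 94.7]
```

Heights match the fastened stud (about 92 mm, not 100).

```bash
python3 -c "
from rig import *
print(close_job())"
```

```text
the job is handed in; nothing more can be done
None
```

The open stud is turned and fastened, and the job is handed in; the last clock reading was about 8.3 s of the 35 s allowed. I gripped the stud by its flat sides, turned it about 67° clockwise until its slot ran along the case, and pressed it down 8 mm. It then stopped hard, with the wrist force rising from 5 N to 17 N. I let go and backed the arm away.

- **Height:** by depth from both cameras, both heads now stand at about 92–94 mm and agree within 1 mm or so. An open head would stand at about 100 mm.
- **Slot direction:** the last pictures show the slot running along its case, the same as on the other controller.
- **Left alone:** I did not touch the other controller or the orange look-alike.

No check failed. The position and angle readings from the different cameras differed by about 2 mm and 1°, within the calibration tolerance.

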